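# Put the check weights back in their dishes by size

### The job

After the scale check, put the four brass check weights back in the four round wooden dishes, each in the dish of its own size: the smallest weight in the smallest dish, the next in the next larger, and so on up to the largest. Set each one down upright and flat in the recess, without dropping it. Leave the vial and the loupe that stand among the weights where they are.

Things in the scene. Friction and masses are not known exactly. Their poses are not given: they have to be found in the camera images.
- weight_small_mid (a point): centre, half-way up, of the smallest of the four loose brass check weights (round body with a knob on top): body 23 mm across, 24 mm high over all, about 0.1 kg; stands upright on the table, z up. Its body is a plain cylinder up to about 14 mm above its foot and narrows above that: grip it round the body.
- weight_medium_mid (a point): centre, half-way up, of the second smallest of the four loose brass check weights (round body with a knob on top): body 29 mm across, 30 mm high over all, about 0.2 kg; stands upright on the table, z up. Its body is a plain cylinder up to about 18 mm above its foot and narrows above that: grip it round the body.
- weight_large_mid (a point): centre, half-way up, of the second largest of the four loose brass check weights (round body with a knob on top): body 38 mm across, 45 mm high over all, about 0.45 kg; stands upright on the table, z up. Its body is a plain cylinder up to about 27 mm above its foot and narrows above that: grip it round the body.
- weight_largest_mid (a point): centre, half-way up, of the largest of the four loose brass check weights (round body with a knob on top): body 48 mm across, 58 mm high over all, about 0.8 kg; stands upright on the table, z up. Its body is a plain cylinder up to about 35 mm above its foot and narrows above that: grip it round the body.
- dish_small: the smallest of the four round wooden dishes, fixed to the table: 49 mm across outside, 7 mm high, with a round flat recess 39 mm across, lined with grey felt, whose floor is 3 mm above the table; origin in the middle of its underside (on the table), z up.
- dish_medium: the second smallest of the four round wooden dishes, fixed to the table: 58 mm across outside, 7 mm high, with a round flat recess 48 mm across, lined with grey felt, whose floor is 3 mm above the table; origin in the middle of its underside (on the table), z up.
- dish_large: the second largest of the four round wooden dishes, fixed to the table: 69 mm across outside, 7 mm high, with a round flat recess 59 mm across, lined with grey felt, whose floor is 3 mm above the table; origin in the middle of its underside (on the table), z up.
- dish_largest: the largest of the four round wooden dishes, fixed to the table: 82 mm across outside, 7 mm high, with a round flat recess 72 mm across, lined with grey felt, whose floor is 3 mm above the table; origin in the middle of its underside (on the table), z up.
- vial_mid (a point): centre, half-way up, of a white sample vial with a blue cap, 26 mm across, 52 mm high, standing loose and upright among the weights; a bystander
- loupe_loose_mid (a point): centre, half-way up, of a black watchmaker's loupe, a squat hollow cylinder 38 mm across, 30 mm high, standing loose among the weights; a bystander
Things that resemble listed ones, but are neither listed nor needed, are in the scene too. What is shaped like the part that bears weight_small_mid but black is not meant. Leave any orange look-alike of the part that bears weight_large_mid alone.

How it is judged:
By the outcome, as a careful person would: the job done as asked, in the order asked, and still so for the second after the job is handed in, with the robot touching nothing.
It also fails if it takes over 96 s, if anything falls off the work surface, if the arm or the gripper's body presses on something with over 40 N, if the wrist force passes 120 N, or if a joint passes its speed limit or range.

### The arm

A 6-joint arm with a two-finger parallel gripper is mounted at the origin on a cart in front of the work surface, level with it; the furniture and walls round the work are solid. World frame = base frame: x ahead of the robot, y to its left, z up, the work surface at z = 0. Lengths are in m, angles in rad, forces in N, time in s.
With the tool pointing down it reaches from about 0.35 to 0.975 m from the base axis. Payload 4.9 kg.
Tool frame: the origin (TCP) lies midway between the tips of the shut fingers; the grasp point (between the pads) lies 19 mm behind it; z points along the fingers, y is the line along which they close (so a half turn about z gives the same grasp; the last joint's range is limited). The gripper opens to 85 mm and grips with 20 to 120 N. Pads are 22 mm wide; open, the fingers measure 114 mm over their backs; the gripper's body (76 mm by 85 mm) begins 54 mm behind the grasp point. The pads swing forward as they close: fully open they stand 13 mm farther back than shut.
Start: joints at [1.063, 0.053, 1.613, -0, 1.476, -0.119], TCP at [0.237, 0.578, 0.231] pointing down, gripper open.
Joint ranges: [-3.01, 3.01], [-1.01, 2.22], [0.06, 2.58], [-1.02, 4.17], [0.09, 2.62], [-3.14, 3.14]. Speed limits (rad/s): [2.57, 2.57, 3.14, 3.14, 3.14, 3.14].

### API

Orientations are given as a unit quaternion [w, x, y, z].
In Python, from plant import state, grab_frame, camera_info, job_done, spot_in, masks_of, pinpoint gives the robot as it stands.
- The arm moves only by the shell command python3 -m handwheel 'ROWS' [OPENING]. ROWS is JSON, a list that holds one entry, the list of rows, each a list of 6 numbers: the shift along the world's x, y, z in m, then the turn, a rotation vector about the world's x, y, z in degrees. In form: [[[tx, ty, tz, ax, ay, az], ...]]. A call has 1 to 20 rows; each row shifts and turns the commanded pose from where the row before left it; what a row does not reach is not made up. A row lasts 1/12 s, in which the tool goes at most 41.7 mm and 7.16 degrees, less where a joint would pass 70% of its speed; a pose out of reach is approached as far as the arm can. A call is refused whole if a number of a shift passes 0.0417 or a number of a turn 7.16, either way. A call with a gripper value outside its range is refused whole. OPENING is the opening, from 0 (shut) to 1 (fully open), set as the call begins (- or left out, the last holds). The fingers move at their own pace and stop on an object; the grip force is fixed at half the most. Time passes only in rows, so rows that do not move let the fingers close. It gives the time, the measured TCP pose, the force, the opening and the grip force at its end, in the units of the state.
- state(): the state, without advancing time (a new reading comes with each control period).
- grab_frame(name): name is "scene" or "top" or "wrist"; returns (picture, depth): 384x512x3 uint8, blue, green, red; 384x512 float32, m along the optical axis (not along the pixel's ray), 0 where there is no reading.
- camera_info(name): a dict with "fx", "fy", "cx", "cy" (pixels), "distortion" ([k1, k2, p1, p2, k3] as OpenCV has them; the pictures are not rectified), "T" (4x4, takes a point from camera to world coordinates). Camera axes: x right, y up, looking along -z (the intrinsics and any distortion apply to the point x, -y, -z); pixel columns grow to the right and rows downward; lengths in m; the calibration is good to about 2 mm. A picture is of the moment at which its call begins: read the wrist's pose just before it. camera_info takes no time and is no camera call; for the wrist camera it gives the pose at the moment of the call.
- job_done(): hands the job in; it is judged then, once.
Trained networks look in the newest picture that a camera, given by its name, has taken for a name from the list of things; names that differ only in an ending like _2 or _b are one class to them, and where a whole thing is asked for, a point or a joint stands for the part that bears it (a point fixed in the world has none). Each returns a list of dicts, best first, with "conf" (0 to 1); they miss things now and then, are a little off and sometimes report something else, mostly with a low value. They report only what shows in the picture. A call takes as long as a camera call. They do not tell look-alikes from the thing itself.
- spot_in(camera, thing): "box" ([left, top, width, height] in pixels, round what is visible of it).
- masks_of(camera, thing): "region" (384x512 bool, what is visible of it) and "box" ([left, top, width, height] in pixels, round what is visible of it).
- pinpoint(camera, thing): "position" ([column, row] in pixels: a listed point, or the origin of a listed thing).
The state is a dict: "time": time; "joint_pos": joint angles; "joint_vel": joint speeds; "joint_efforts": joint torques, N m; "tool_pos": TCP position; "tool_rot": TCP orientation; "contact_force": force on the tool from outside, world axes, zero at the start; "ft_torque": the same for the moment, N m; "gripper_width": opening from 0.0 (shut) to 1.0 (fully open); "grasp_force": force on a finger pad.
Only numpy, scipy, OpenCV 4.12 (cv2) and the standard library are available. Lean on these libraries where they do the work, as an engineer would, in place of code of your own. Each camera call takes 0.05 s, during which the arm holds its last target. There are 200 camera calls.

## Working session

There is one attempt and no reset: what is moved stays moved. The work goes in short steps, Python scripts to look and compute and a shell command to move; the robot and the scene stay as the last step left them, time stands still between calls to the robot, and variables do not carry over. Pictures are saved under pics/ and viewed, at most 14 in all, crops included, and the job is handed in when it is done.

```bash
mkdir -p pics; cat > h.py <<'E'
import numpy as np,cv2
from plant import *
def ray(cam,px,info=None):
    i=info or camera_info(cam)
    K=np.array([[i['fx'],0,i['cx']],[0,i['fy'],i['cy']],[0,0,1]])
    u=cv2.undistortPoints(np.array([[px]],float),K,np.array(i['distortion'],float))[0,0]
    T=np.array(i['T']); d=T[:3,:3]@np.array([u[0],-u[1],-1]); return T[:3,3],d
def at_z(cam,px,z,info=None):
    o,d=ray(cam,px,info); return o+d*(z-o[2])/d[2]
E
python3 - <<'E'
from h import *
H=dict(weight_small_mid=.012,weight_medium_mid=.015,weight_large_mid=.0225,weight_largest_mid=.029,dish_small=0,dish_medium=0,dish_large=0,dish_largest=0,vial_mid=.026,loupe_loose_mid=.015)
for c in ['top','scene']:
    p,d=grab_frame(c); cv2.imwrite(f'pics/{c}0.png',cv2.resize(p,(800,600)))
    for n,z in H.items():
        print(c,n,[(round(r['conf'],2),np.round(r['position']).tolist(),np.round(at_z(c,r['position'],z)[:2],3).tolist()) for r in pinpoint(c,n)][:4])
s=state();print(s['time'],s['tool_pos'],s['tool_rot'])
E
```

```text
top weight_small_mid [(0.56, [339.0, 233.0], [0.407, -0.217]), (0.53, [340.0, 256.0], [0.348, -0.221]), (0.49, [311.0, 222.0], [0.433, -0.144])]
top weight_medium_mid [(0.53, [270.0, 212.0], [0.455, -0.036])]
top weight_large_mid [(0.73, [148.0, 214.0], [0.441, 0.279]), (0.44, [137.0, 246.0], [0.359, 0.302])]
top weight_largest_mid [(0.76, [184.0, 208.0], [0.459, 0.185])]
top dish_small [(0.68, [310.0, 221.0], [0.437, -0.145]), (0.57, [206.0, 145.0], [0.633, 0.138])]
top dish_medium [(0.87, [258.0, 149.0], [0.626, -0.002])]
top dish_large [(0.98, [158.0, 158.0], [0.593, 0.265]), (0.59, [354.0, 205.0], [0.482, -0.259])]
top dish_largest [(0.66, [312.0, 171.0], [0.571, -0.149])]
top vial_mid [(0.55, [228.0, 207.0], [0.464, 0.073])]
top loupe_loose_mid [(0.68, [354.0, 206.0], [0.479, -0.256]), (0.39, [207.0, 144.0], [0.634, 0.134])]
scene weight_small_mid [(0.77, [337.0, 298.0], [0.34, -0.224]), (0.47, [344.0, 272.0], [0.404, -0.212]), (0.4, [193.0, 183.0], [0.481, 0.21])]
scene weight_medium_mid [(0.72, [274.0, 223.0], [0.455, -0.035]), (0.59, [255.0, 168.0], [0.622, 0.118])]
scene weight_large_mid [(0.69, [160.0, 177.0], [0.444, 0.282]), (0.55, [126.0, 193.0], [0.35, 0.3])]
scene weight_largest_mid [(0.86, [194.0, 184.0], [0.459, 0.187])]
scene dish_small [(0.55, [254.0, 169.0], [0.638, 0.132])]
scene dish_medium [(0.58, [295.0, 187.0], [0.623, 0.0]), (0.47, [252.0, 166.0], [0.648, 0.144])]
scene dish_large [(0.54, [156.0, 177.0], [0.463, 0.316]), (0.51, [205.0, 159.0], [0.606, 0.271])]
scene dish_largest [(0.97, [344.0, 216.0], [0.578, -0.147])]
scene vial_mid [(0.55, [236.0, 202.0], [0.459, 0.066])]
scene loupe_loose_mid [(0.93, [380.0, 261.0], [0.467, -0.26])]
1.1 [0.2368829  0.5783432  0.23129172] [ 2.28194896e-06  1.93150666e-01  9.81169109e-01 -1.04900129e-05]
```

View pics/top0.png

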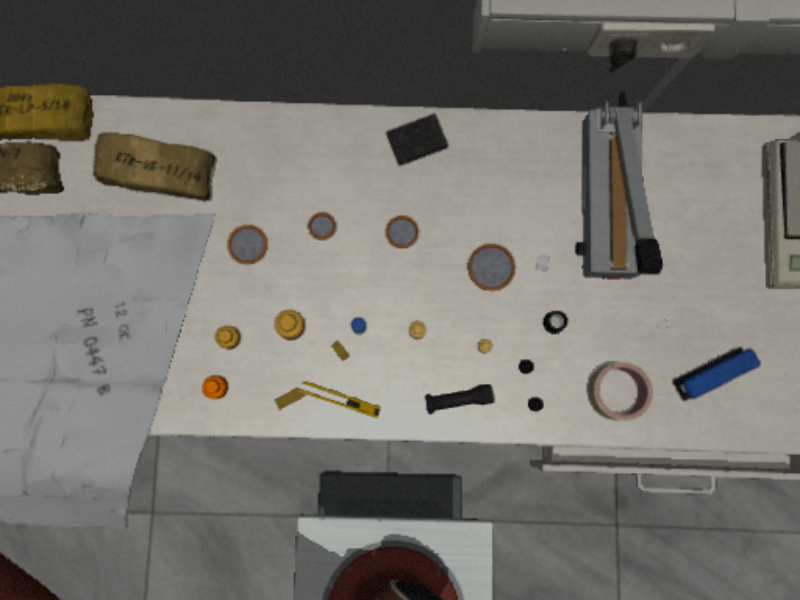

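View pics/scene0.png

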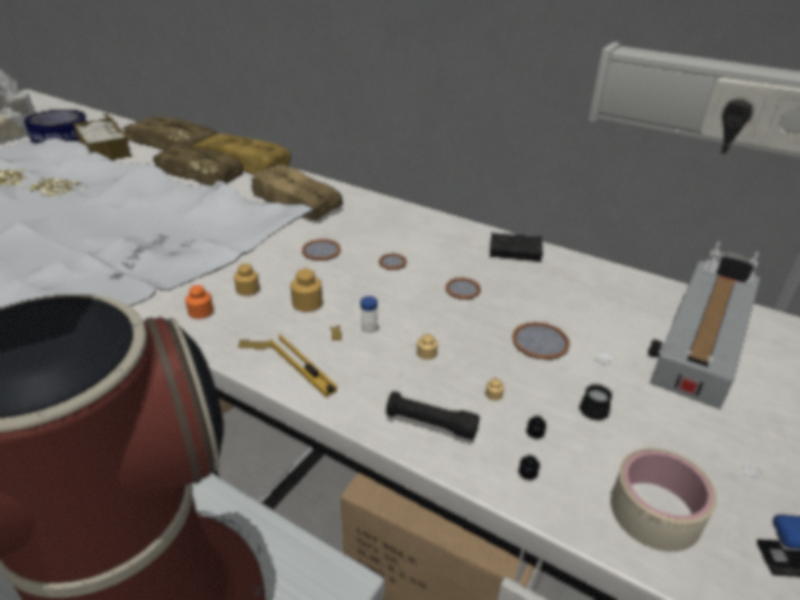

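The top view (800 px wide) shows these candidates:
- **Brass weights:** small at (485,345), medium (417,329), large (228,337) and largest (289,324).
- **Look-alikes to leave:** two black ones at (526,366) and (535,404), and an orange one at (214,386).
- **Dishes:** small at (321,226), medium (402,232), large (247,244) and largest (491,267).

The brass ones fit the description. I'll confirm them in a crop while I refine the dish centres with masks.

```bash
python3 - <<'E'
from h import *
p,d=grab_frame('top'); cv2.imwrite('pics/crop1.png',cv2.resize(p[130:270,120:360],None,fx=3.3,fy=3.3,interpolation=cv2.INTER_CUBIC))
H=dict(weight_small_mid=.012,weight_medium_mid=.015,weight_large_mid=.0225,weight_largest_mid=.029,dish_small=.006,dish_medium=.006,dish_large=.006,dish_largest=.006)
for n,z in H.items():
    for r in masks_of('top',n)[:3]:
        v,u=np.nonzero(r['region']); c=(u.mean(),v.mean()); b=r['box']
        print(n,round(r['conf'],2),np.round(c,1),np.round(b),np.round(at_z('top',c,z)[:2],4),p[r['region']].mean(0).round())
E
```

```text
weight_small_mid 0.47 [336.  234.4] [332. 232.   6.   5.] [ 0.4026 -0.2097] [17. 16. 15.]
weight_small_mid 0.43 [257.1 147.7] [247. 138.  19.  22.] [0.6274 0.0011] [78. 85. 96.]
weight_small_mid 0.4 [342.3 258.1] [338. 255.  10.   8.] [ 0.3421 -0.2259] [21. 20. 20.]
weight_medium_mid 0.61 [267.3 211. ] [262. 208.  10.  12.] [ 0.4584 -0.0298] [ 70. 121. 145.]
weight_large_mid 0.61 [145.1 215.9] [139. 211.  16.  13.] [0.4358 0.2853] [ 39. 100. 128.]
weight_large_mid 0.51 [136.9 247.3] [128. 242.  17.  13.] [0.3549 0.3013] [  3.  78. 159.]
weight_largest_mid 0.42 [157.6 156.1] [147. 144.  23.  22.] [0.5927 0.2605] [81. 86. 96.]
dish_small 0.63 [206.  144.1] [197. 135.  20.  19.] [0.6346 0.1378] [75. 83. 96.]
dish_medium 0.63 [257.7 148.2] [247. 139.  21.  19.] [ 0.6274 -0.0007] [80. 87. 97.]
dish_large 0.56 [157.7 155.8] [144. 147.  26.  22.] [0.5985 0.2644] [81. 86. 97.]
dish_largest 0.95 [314.5 170.5] [301. 157.  29.  29.] [ 0.5712 -0.1534] [83. 86. 95.]
```

View pics/crop1.png

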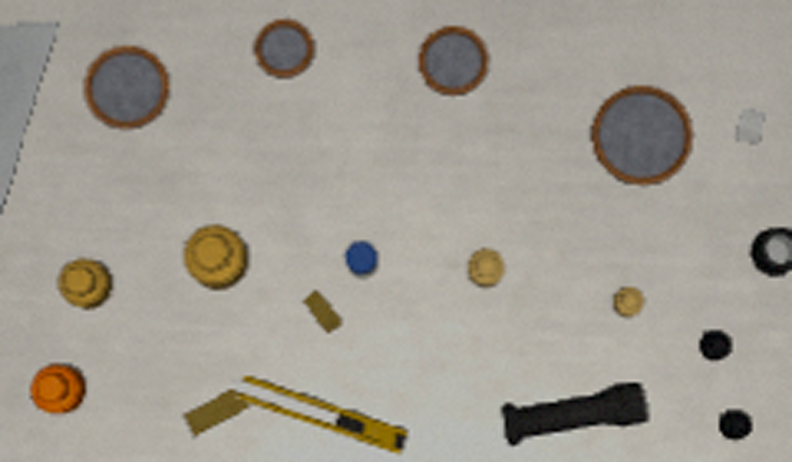

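```bash
python3 -m handwheel '[[[0.01,-0.036,-0.003,0,0,1.1],[0.01,-0.036,-0.003,0,0,1.1],[0.01,-0.036,-0.003,0,0,1.1],[0.01,-0.036,-0.003,0,0,1.1],[0.01,-0.036,-0.003,0,0,1.1],[0.01,-0.036,-0.003,0,0,1.1],[0.01,-0.036,-0.003,0,0,1.1],[0.01,-0.036,-0.003,0,0,1.1],[0.01,-0.036,-0.003,0,0,1.1],[0.01,-0.036,-0.003,0,0,1.1],[0.01,-0.036,-0.003,0,0,1.1],[0.01,-0.036,-0.003,0,0,1.1],[0.01,-0.036,-0.003,0,0,1.1],[0.01,-0.036,-0.003,0,0,1.1],[0.01,-0.036,-0.003,0,0,1.1],[0.01,-0.036,-0.003,0,0,1.1],[0.01,-0.036,-0.003,0,0,1.1],[0.01,-0.036,-0.003,0,0,1.1],[0.01,-0.036,-0.003,0,0,1.4],[0.006,-0.036,-0.003,0,0,1.1]]]' 0.6
```

```text
time: 3.22
tool_pos: [0.4334, -0.1438, 0.1715]
tool_rot: [0.001, -0.001, 1.0, -0.0]
contact_force: [0.7, -0.2, 0.1]
gripper_width: 0.602
grasp_force: 0.0
```

The crop confirms four yellow brass weights at crop pixels (628,302), (486,268), (84,283) and (215,257). The black ones at (715,345) and (735,424) and the orange one at (57,388) are decoys. Next is a close look at the small weight.

```bash
python3 - <<'E'
from h import *
for n,c,z in [('dl',(127,87),.006),('ds',(285,48),.006),('dm',(453.5,60.5),.006),('dL',(642,135),.006),('small',(628,302),.01),('med',(486,268),.014),('large',(84,283),.022),('largest',(215,257),.03)]:
    px=((c[0]+.5)/3.3-.5+120,(c[1]+.5)/3.3-.5+130); print(n,np.round(at_z('top',px,z)[:2],4))
i=camera_info('wrist');p,d=grab_frame('wrist'); cv2.imwrite('pics/w1.png',p)
for r in pinpoint('wrist','weight_small_mid'): print(r['conf'],r['position'],at_z('wrist',r['position'],.012,i).round(4))
for r in masks_of('wrist','weight_small_mid'): print(r['conf'],r['box'],p[r['region']].mean(0))
E
```

```text
dl [0.598  0.2634]
ds [0.6342 0.1378]
dm [0.6281 0.0009]
dL [ 0.5711 -0.1526]
small [ 0.4354 -0.1421]
med [ 0.4587 -0.0289]
large [0.4372 0.2854]
largest [0.4596 0.1835]
0.9 [172.7, 94.5] [ 0.3397 -0.2293  0.012 ]
0.84 [190.9, 152.7] [ 0.4011 -0.2144  0.012 ]
0.7 [255.9, 180.1] [ 0.4327 -0.1414  0.012 ]
0.48 [247.9, 274.1] [ 0.5601 -0.1514  0.012 ]
0.89 [247.5, 168.3, 20.3, 22.0] [ 74.33243243 115.72702703 136.37297297]
0.73 [184.4, 143.3, 22.8, 19.7] [38.95744681 38.51329787 39.19680851]
0.67 [163.8, 83.2, 28.8, 24.9] [47.71264368 48.0440613  49.06321839]
```

View pics/w1.png

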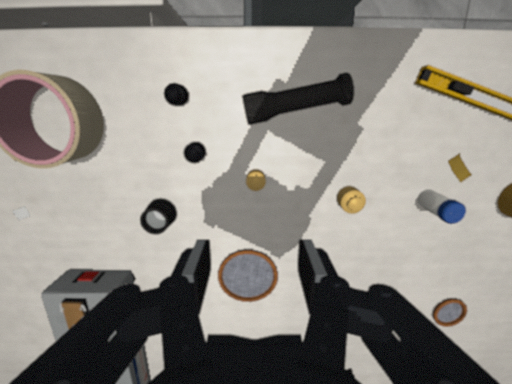

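The wrist view shows the brass small weight at (256,180), with the black look-alikes at (194,152) and (176,94). The TCP is within 2 mm of the weight, so I'm going down.

```bash
python3 -m handwheel '[[[0,0.002,-0.04,0,0,0],[0,0,-0.04,0,0,0],[0,0,-0.04,0,0,0],[0,0,-0.03,0,0,0],[0,0,-0.015,0,0,0],[0,0,0,0,0,0],[0,0,0,0,0,0]]]' 0.6 && python3 -m handwheel '[[[0,0,0,0,0,0],[0,0,0,0,0,0],[0,0,0,0,0,0],[0,0,0,0,0,0],[0,0,0,0,0,0],[0,0,0,0,0,0],[0,0,0,0,0,0],[0,0,0,0,0,0]]]' 0
```

```text
time: 3.95
tool_pos: [0.4324, -0.1385, 0.006]
tool_rot: [-0.001, -0.001, 1.0, 0.0]
contact_force: [0.2, 0.3, 0.4]
gripper_width: 0.6
grasp_force: 0.0
time: 4.62
tool_pos: [0.4347, -0.1403, 0.0089]
tool_rot: [0.002, -0.0, 1.0, -0.001]
contact_force: [-1.0, 1.3, 5.4]
gripper_width: 0.231
grasp_force: 58.5
```

```bash
python3 -m handwheel '[[[0,0,0.01,0,0,0],[0,0,0.03,0,0,0],[0,0,0.04,0,0,0],[0,0,0.02,0,0,0],[0.02,0.028,0,0,0,0],[0.02,0.028,0,0,0,0],[0.02,0.028,0,0,0,0],[0.02,0.028,0,0,0,0],[0.02,0.028,0,0,0,0],[0.02,0.028,0,0,0,0],[0.02,0.028,0,0,0,0],[0.02,0.028,0,0,0,0],[0.02,0.028,0,0,0,0],[0.02,0.028,0,0,0,0],[0,0,0,0,0,0],[0,0,0,0,0,0]]]' 0 && python3 - <<'E'
from h import *
i=camera_info('wrist');p,d=grab_frame('wrist'); cv2.imwrite('pics/w2.png',p)
for r in pinpoint('wrist','dish_small'): print(r['conf'],r['position'],at_z('wrist',r['position'],.0,i).round(4))
for r in pinpoint('wrist','dish_medium'): print('m',r['conf'],r['position'],at_z('wrist',r['position'],.0,i).round(4))
L=[];
for k in range(6): s=state();L.append(s['tool_pos'].copy() if hasattr(s['tool_pos'],'copy') else s['tool_pos']);grab_frame('top')
print(np.round(L,4),s['contact_force'])
E
```

```text
time: 5.95
tool_pos: [0.6337, 0.1418, 0.1075]
tool_rot: [0.001, -0.001, 1.0, -0.0]
contact_force: [0.0, 0.2, -1.6]
gripper_width: 0.226
grasp_force: 59.0
0.79 [251.8, 191.9] [0.6307 0.1399 0.    ]
m 0.73 [109.1, 189.2] [0.6285 0.001  0.    ]
[[0.6325 0.1397 0.1068]
 [0.6325 0.1395 0.1067]
 [0.6325 0.1393 0.1067]
 [0.6325 0.1394 0.1066]
 [0.6326 0.1395 0.1066]
 [0.6327 0.1396 0.1065]] [-0.20203652  0.20807417 -0.68805473]
```

View pics/w2.png

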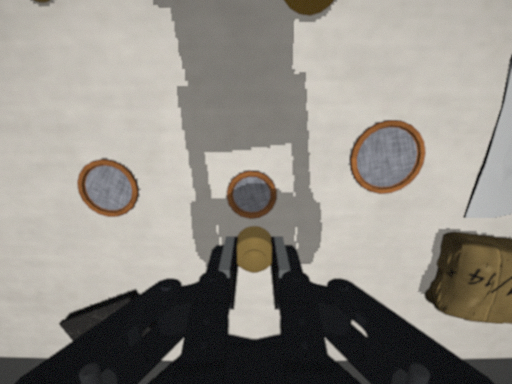

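The weight hangs upright between the fingers at (254,250). dish_small is at (252,192), which lines up to about 1–2 mm. Lowering it now.

```bash
python3 -m handwheel '[[[0,0,-0.04,0,0,0],[0,0,-0.03,0,0,0],[0,0,-0.015,0,0,0],[0,0,-0.006,0,0,0],[0,0,-0.003,0,0,0],[0,0,-0.0015,0,0,0],[0,0,-0.001,0,0,0],[0,0,0,0,0,0],[0,0,0,0,0,0],[0,0,0,0,0,0]]]' 0
```

```text
time: 7.23
tool_pos: [0.6342, 0.1404, 0.0119]
tool_rot: [0.001, -0.0, 1.0, 0.0]
contact_force: [-3.5, -0.8, 6.1]
gripper_width: 0.23
grasp_force: 59.8
```

```bash
python3 -m handwheel '[[[0,0,0,0,0,0],[0,0,0,0,0,0],[0,0,0,0,0,0],[0,0,0,0,0,0],[0,0,0,0,0,0],[0,0,0.01,0,0,0],[0,0,0.03,0,0,0],[0,0,0.04,0,0,0],[0,0,0.02,0,0,0],[0,0,0,0,0,0]]]' 0.5 && python3 - <<'E'
from h import *
print(state()['tool_pos'],state()['contact_force'])
p,d=grab_frame('wrist'); cv2.imwrite('pics/w3.png',p[120:384,120:384])
E
```

```text
time: 8.07
tool_pos: [0.6374, 0.1409, 0.1182]
tool_rot: [0.006, -0.0, 1.0, 0.001]
contact_force: [0.0, -0.5, 0.1]
gripper_width: 0.501
grasp_force: 0.0
[0.63737442 0.1408886  0.11816826] [ 0.00929177 -0.50933975  0.07412058]
```

View pics/w3.png

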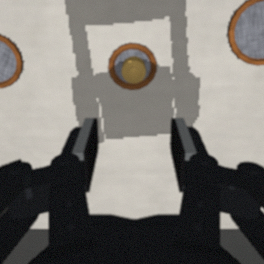

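The small weight sits upright in the middle of its dish, at crop (133,68). Next is the medium weight.

```bash
python3 -m handwheel '[[[-0.022,-0.0215,0.004,0,0,0],[-0.022,-0.0215,0.004,0,0,0],[-0.022,-0.0215,0.004,0,0,0],[-0.022,-0.0215,0.004,0,0,0],[-0.022,-0.0215,0.004,0,0,0],[-0.022,-0.0215,0.004,0,0,0],[-0.022,-0.0215,0.004,0,0,0],[-0.022,-0.0215,0.004,0,0,0],[0,0,0,0,0,0],[0,0,0,0,0,0]]]' 0.65 && python3 - <<'E'
from h import *
i=camera_info('wrist');p,d=grab_frame('wrist')
for r in pinpoint('wrist','weight_medium_mid'): print(r['conf'],r['position'],at_z('wrist',r['position'],.015,i).round(4))
for k in range(3): grab_frame('wrist')
print(state()['tool_pos'],state()['tool_rot'])
E
```

```text
time: 8.95
tool_pos: [0.4557, -0.0322, 0.1408]
tool_rot: [-0.0, 0.001, 1.0, 0.0]
contact_force: [-0.3, 0.3, -0.5]
gripper_width: 0.647
grasp_force: 0.0
0.6 [259.8, 190.4] [ 0.4567 -0.0258  0.015 ]
[ 0.45719103 -0.03100653  0.14134494] [-4.92636094e-04 -8.21621781e-04  9.99999524e-01  1.85941890e-04]
```

```bash
python3 -m handwheel '[[[0,0.002,-0.04,0,0,0],[0,0,-0.04,0,0,0],[0,0,-0.03,0,0,0],[0,0,-0.014,0,0,0],[0,0,-0.01,0,0,0],[0,0,0,0,0,0],[0,0,0,0,0,0]]]' 0.65 && python3 -m handwheel '[[[0,0,0,0,0,0],[0,0,0,0,0,0],[0,0,0,0,0,0],[0,0,0,0,0,0],[0,0,0,0,0,0],[0,0,0,0,0,0],[0,0,0,0,0,0],[0,0,0,0,0,0]]]' 0
```

```text
time: 9.78
tool_pos: [0.4574, -0.0294, 0.008]
tool_rot: [-0.0, -0.001, 1.0, 0.0]
contact_force: [1.5, -0.5, 0.4]
gripper_width: 0.65
grasp_force: 0.0
time: 10.45
tool_pos: [0.4587, -0.0299, 0.0099]
tool_rot: [0.002, -0.0, 1.0, -0.0]
contact_force: [-0.6, 1.1, 6.0]
gripper_width: 0.307
grasp_force: 59.0
```

```bash
python3 -m handwheel '[[[0,0,0.01,0,0,0],[0,0,0.03,0,0,0],[0,0,0.04,0,0,0],[0,0,0.02,0,0,0],[0.0285,0.005,0,0,0,0],[0.0285,0.005,0,0,0,0],[0.0285,0.005,0,0,0,0],[0.0285,0.005,0,0,0,0],[0.0285,0.005,0,0,0,0],[0.0275,0.005,0,0,0,0],[0,0,0,0,0,0],[0,0,0,0,0,0],[0,0,0,0,0,0]]]' 0 && python3 - <<'E'
from h import *
for k in range(3): grab_frame('top')
i=camera_info('wrist');p,d=grab_frame('wrist'); cv2.imwrite('pics/w4.png',p[120:384,120:384])
for r in pinpoint('wrist','dish_medium'): print(r['conf'],r['position'],at_z('wrist',r['position'],.0,i).round(4))
print(state()['tool_pos'],state()['contact_force'])
E
```

```text
time: 11.53
tool_pos: [0.6261, 0.0003, 0.1077]
tool_rot: [-0.001, -0.0, 1.0, -0.0]
contact_force: [-0.3, 1.3, -2.3]
gripper_width: 0.304
grasp_force: 59.6
0.65 [253.8, 197.4] [ 6.285e-01  2.000e-04 -0.000e+00]
[6.26180903e-01 1.67966092e-04 1.08047635e-01] [-0.73136643  0.06993452 -1.38871191]
```

View pics/w4.png

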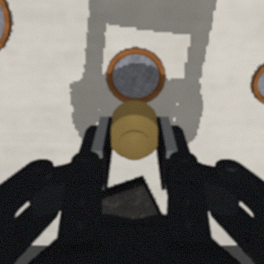

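The medium weight is upright in the grip and aligned with its dish. Lowering and releasing.

```bash
python3 -m handwheel '[[[0.0015,0,-0.04,0,0,0],[0,0,-0.03,0,0,0],[0,0,-0.015,0,0,0],[0,0,-0.006,0,0,0],[0,0,-0.003,0,0,0],[0,0,-0.0015,0,0,0],[0,0,-0.001,0,0,0],[0,0,0,0,0,0],[0,0,0,0,0,0],[0,0,0,0,0,0]]]' 0
```

```text
time: 12.62
tool_pos: [0.6298, 0.0002, 0.013]
tool_rot: [0.002, -0.0, 1.0, -0.0]
contact_force: [1.3, -0.8, 0.9]
gripper_width: 0.306
grasp_force: 59.9
```

```bash
python3 -m handwheel '[[[0,0,-0.0007,0,0,0],[0,0,0,0,0,0],[0,0,0,0,0,0],[0,0,0,0,0,0]]]' 0; python3 -m handwheel '[[[0,0,0,0,0,0],[0,0,0,0,0,0],[0,0,0,0,0,0],[0,0,0,0,0,0],[0,0,0,0,0,0],[0,0,0,0,0,0]]]' 0.55; python3 -m handwheel '[[[0,0,0.01,0,0,0],[0,0,0.03,0,0,0],[0,0,0.04,0,0,0],[0,0,0.04,0,0,0],[-0.01,0.01,0,0,0,0],[-0.025,0.035,0,0,0,0],[-0.025,0.04,0,0,0,0],[-0.025,0.04,0,0,0,0],[-0.025,0.04,0,0,0,0],[-0.025,0.04,0,0,0,0],[-0.025,0.04,0,0,0,0],[-0.026,0.04,0,0,0,0],[0,0,0,0,0,0],[0,0,0,0,0,0]]]' 1; python3 - <<'E'
from h import *
i=camera_info('wrist');p,d=grab_frame('wrist');cv2.imwrite('pics/w5.png',p)
for r in pinpoint('wrist','weight_large_mid'): print(r['conf'],r['position'],at_z('wrist',r['position'],.0225,i).round(4))
for k in range(3): grab_frame('wrist')
print(state()['tool_pos'],state()['tool_rot'])
E
```

```text
time: 12.95
tool_pos: [0.6299, 0.0002, 0.013]
tool_rot: [0.001, -0.0, 1.0, -0.0]
contact_force: [-1.9, 0.4, 5.6]
gripper_width: 0.305
grasp_force: 60.5
time: 13.45
tool_pos: [0.6282, 0.0004, 0.0104]
tool_rot: [-0.0, -0.0, 1.0, 0.0]
contact_force: [-0.7, -0.6, -0.4]
gripper_width: 0.554
grasp_force: 0.0
time: 14.62
tool_pos: [0.46, 0.2575, 0.1312]
tool_rot: [0.001, -0.002, 1.0, 0.0]
contact_force: [0.3, -0.5, 0.1]
gripper_width: 0.994
grasp_force: 0.0
0.89 [287.2, 171.5] [0.4368 0.2892 0.0225]
0.67 [304.6, 72.7] [0.3503 0.3003 0.0225]
[0.46193968 0.25476247 0.13078842] [ 1.70666216e-04  8.58654795e-04  9.99999616e-01 -4.00470700e-05]
```

View pics/w5.png

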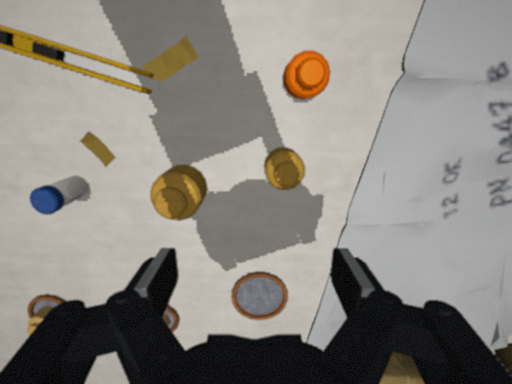

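The medium weight is in its dish, at the lower left of the view. The brass large weight is at (285,168), and the orange look-alike at (307,75) stays where it is. Moving over and down to grasp the brass one.

```bash
python3 -m handwheel '[[[-0.012,0.015,0,0,0,0],[-0.012,0.014,0,0,0,0],[0,0,-0.04,0,0,0],[0,0,-0.04,0,0,0],[0,0,-0.025,0,0,0],[0,0,-0.012,0,0,0],[0,0,-0.006,0,0,0],[0,0,0,0,0,0],[0,0,0,0,0,0]]]' 0.8 && python3 -m handwheel '[[[0,0,0,0,0,0],[0,0,0,0,0,0],[0,0,0,0,0,0],[0,0,0,0,0,0],[0,0,0,0,0,0],[0,0,0,0,0,0],[0,0,0,0,0,0],[0,0,0,0,0,0],[0,0,0,0,0,0]]]' 0
```

```text
time: 15.62
tool_pos: [0.4386, 0.285, 0.0091]
tool_rot: [0.001, 0.0, 1.0, 0.001]
contact_force: [0.3, 0.4, 0.7]
gripper_width: 0.801
grasp_force: 0.0
time: 16.37
tool_pos: [0.4387, 0.2859, 0.0099]
tool_rot: [0.002, -0.0, 1.0, 0.001]
contact_force: [-1.9, -0.4, 6.2]
gripper_width: 0.421
grasp_force: 60.3
```

```bash
python3 -m handwheel '[[[0,0,0.01,0,0,0],[0,0,0.03,0,0,0],[0,0,0.04,0,0,0],[0,0,0.02,0,0,0],[0.027,-0.0035,0,0,0,0],[0.027,-0.0035,0,0,0,0],[0.027,-0.0035,0,0,0,0],[0.027,-0.0035,0,0,0,0],[0.027,-0.0035,0,0,0,0],[0.025,-0.0035,0,0,0,0],[0,0,0,0,0,0],[0,0,0,0,0,0],[0,0,0,0,0,0]]]' 0 && python3 - <<'E'
from h import *
for k in range(3): grab_frame('top')
i=camera_info('wrist');p,d=grab_frame('wrist'); cv2.imwrite('pics/w6.png',p[120:384,120:384])
for r in pinpoint('wrist','dish_large'): print(r['conf'],r['position'],at_z('wrist',r['position'],.0,i).round(4))
print(state()['tool_pos'],state()['contact_force'])
E
```

```text
time: 17.45
tool_pos: [0.5957, 0.2636, 0.1065]
tool_rot: [-0.001, -0.0, 1.0, -0.0]
contact_force: [0.1, 0.1, -5.8]
gripper_width: 0.414
grasp_force: 61.7
0.76 [255.8, 195.3] [0.5958 0.266  0.    ]
[0.59618419 0.26408979 0.10755727] [ 0.57393922  0.71947322 -5.48122988]
```

View pics/w6.png

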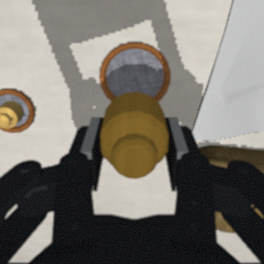

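The large weight is held upright and lined up with its dish at crop (135,75). Lowering.

```bash
python3 -m handwheel '[[[0.001,0.0005,-0.04,0,0,0],[0,0,-0.03,0,0,0],[0,0,-0.015,0,0,0],[0,0,-0.006,0,0,0],[0,0,-0.003,0,0,0],[0,0,-0.0015,0,0,0],[0,0,-0.001,0,0,0],[0,0,0,0,0,0],[0,0,0,0,0,0],[0,0,0,0,0,0]]]' 0
```

```text
time: 18.53
tool_pos: [0.5992, 0.2648, 0.013]
tool_rot: [0.001, -0.0, 1.0, 0.0]
contact_force: [-1.5, -1.7, 1.9]
gripper_width: 0.415
grasp_force: 62.5
```

```bash
python3 -m handwheel '[[[0,0,-0.0005,0,0,0],[0,0,0,0,0,0],[0,0,0,0,0,0]]]' 0; python3 -m handwheel '[[[0,0,0,0,0,0],[0,0,0,0,0,0],[0,0,0,0,0,0],[0,0,0,0,0,0],[0,0,0,0,0,0],[0,0,0,0,0,0]]]' 0.65; python3 -m handwheel '[[[0,0,0.01,0,0,0],[0,0,0.03,0,0,0],[0,0,0.04,0,0,0],[0,0,0.04,0,0,0],[-0.023,-0.0132,0,0,0,0],[-0.023,-0.0132,0,0,0,0],[-0.023,-0.0132,0,0,0,0],[-0.023,-0.0132,0,0,0,0],[-0.023,-0.0132,0,0,0,0],[-0.023,-0.0135,0,0,0,0],[0,0,0,0,0,0],[0,0,0,0,0,0]]]' 0.9; python3 - <<'E'
from h import *
i=camera_info('wrist');p,d=grab_frame('wrist');cv2.imwrite('pics/w7.png',p)
for r in pinpoint('wrist','weight_largest_mid'): print(r['conf'],r['position'],at_z('wrist',r['position'],.029,i).round(4))
for k in range(3): grab_frame('wrist')
print(state()['tool_pos'],state()['tool_rot'])
E
```

```text
time: 18.78
tool_pos: [0.5992, 0.2648, 0.0129]
tool_rot: [0.001, -0.0, 1.0, 0.0]
contact_force: [-3.1, -1.0, 6.6]
gripper_width: 0.419
grasp_force: 62.9
time: 19.28
tool_pos: [0.5981, 0.2643, 0.0105]
tool_rot: [0.0, -0.0, 1.0, -0.0]
contact_force: [0.0, -0.0, 0.2]
gripper_width: 0.652
grasp_force: 0.0
time: 20.28
tool_pos: [0.4595, 0.1846, 0.1311]
tool_rot: [0.001, 0.0, 1.0, 0.0]
contact_force: [0.6, -0.5, 0.4]
gripper_width: 0.899
grasp_force: 0.0
0.72 [253.1, 192.9] [0.4558 0.184  0.029 ]
[0.46110754 0.18525535 0.13119242] [ 4.26080299e-04 -3.29798225e-04  9.99999847e-01  1.22442192e-04]
```

View pics/w7.png

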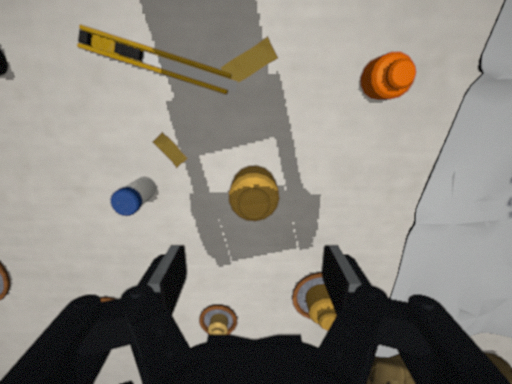

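The small and large weights stand in their dishes, and the largest is at (254,193), directly below the gripper.

```bash
python3 -m handwheel '[[[-0.002,0,-0.04,0,0,0],[0,0,-0.04,0,0,0],[0,0,-0.025,0,0,0],[0,0,-0.012,0,0,0],[0,0,-0.006,0,0,0],[0,0,0,0,0,0],[0,0,0,0,0,0]]]' 0.9 && python3 -m handwheel '[[[0,0,0,0,0,0],[0,0,0,0,0,0],[0,0,0,0,0,0],[0,0,0,0,0,0],[0,0,0,0,0,0],[0,0,0,0,0,0],[0,0,0,0,0,0],[0,0,0,0,0,0],[0,0,0,0,0,0]]]' 0
```

```text
time: 21.12
tool_pos: [0.4596, 0.1853, 0.009]
tool_rot: [0.001, -0.0, 1.0, 0.0]
contact_force: [0.0, 0.0, 1.3]
gripper_width: 0.897
grasp_force: 0.0
time: 21.87
tool_pos: [0.4597, 0.1847, 0.0099]
tool_rot: [0.002, -0.0, 1.0, -0.0]
contact_force: [-1.4, -2.8, 5.9]
gripper_width: 0.544
grasp_force: 61.4
```

```bash
python3 -m handwheel '[[[0,0,0.01,0,0,0],[0,0,0.03,0,0,0],[0,0,0.04,0,0,0],[0,0,0.02,0,0,0],[0.008,-0.017,0,0,0,0],[0.01,-0.03,0,0,0,0],[0.01,-0.03,0,0,0,0],[0.01,-0.03,0,0,0,0],[0.01,-0.03,0,0,0,0],[0.01,-0.03,0,0,0,0],[0.01,-0.03,0,0,0,0],[0.01,-0.03,0,0,0,0],[0.01,-0.03,0,0,0,0],[0.01,-0.03,0,0,0,0],[0.008,-0.03,0,0,0,0],[0.006,-0.02,0,0,0,0],[0,0,0,0,0,0],[0,0,0,0,0,0],[0,0,0,0,0,0]]]' 0 && python3 - <<'E'
from h import *
for k in range(3): grab_frame('top')
i=camera_info('wrist');p,d=grab_frame('wrist'); cv2.imwrite('pics/w8.png',p[120:384,120:384])
for r in pinpoint('wrist','dish_largest'): print(r['conf'],r['position'],at_z('wrist',r['position'],.0,i).round(4))
print(state()['tool_pos'],state()['contact_force'])
E
```

```text
time: 23.45
tool_pos: [0.5687, -0.1512, 0.1062]
tool_rot: [-0.001, -0.0, 1.0, 0.001]
contact_force: [-0.2, 0.1, -8.1]
gripper_width: 0.541
grasp_force: 65.4
0.87 [254.9, 195.0] [ 0.569  -0.1497  0.    ]
[ 0.56972697 -0.15121323  0.10740565] [ 0.05000368  0.26317483 -8.68388893]
```

View pics/w8.png

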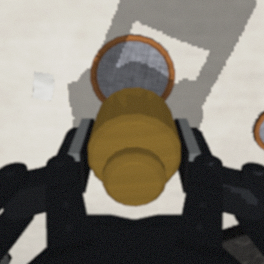

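The largest weight is upright and aligned with its dish. Lowering.

```bash
python3 -m handwheel '[[[0,0,-0.04,0,0,0],[0,0,-0.03,0,0,0],[0,0,-0.015,0,0,0],[0,0,-0.006,0,0,0],[0,0,-0.003,0,0,0],[0,0,-0.0015,0,0,0],[0,0,-0.001,0,0,0],[0,0,0,0,0,0],[0,0,0,0,0,0],[0,0,0,0,0,0]]]' 0;  python3 -m handwheel '[[[0,0,-0.0005,0,0,0],[0,0,0,0,0,0],[0,0,0,0,0,0]]]' 0
```

```text
time: 24.53
tool_pos: [0.5712, -0.1523, 0.013]
tool_rot: [0.001, -0.0, 1.0, -0.0]
contact_force: [-4.1, 2.2, 3.3]
gripper_width: 0.541
grasp_force: 66.4
time: 24.78
tool_pos: [0.5712, -0.1523, 0.013]
tool_rot: [0.001, -0.0, 1.0, -0.0]
contact_force: [-5.7, 4.6, 6.2]
gripper_width: 0.54
grasp_force: 67.0
```

```bash
python3 -m handwheel '[[[0,0,0,0,0,0],[0,0,0,0,0,0],[0,0,0,0,0,0],[0,0,0,0,0,0],[0,0,0,0,0,0],[0,0,0,0,0,0]]]' 0.75; python3 -m handwheel '[[[0,0,0.01,0,0,0],[0,0,0.03,0,0,0],[0,0,0.04,0,0,0],[0,0,0.04,0,0,0],[0,0,0.04,0,0,0],[-0.02,-0.02,0.02,0,0,0],[-0.02,-0.03,0.01,0,0,0],[-0.02,-0.03,0,0,0,0],[-0.02,-0.03,0,0,0,0],[-0.02,-0.03,0,0,0,0],[-0.02,-0.03,0,0,0,0],[0,0,0,0,0,0],[0,0,0,0,0,0],[0,0,0,0,0,0],[0,0,0,0,0,0]]]' 0.75; python3 - <<'E'
from h import *
p,d=grab_frame('top'); q,_=grab_frame('scene')
f=lambda x:cv2.resize(x,(400,290),interpolation=cv2.INTER_CUBIC)
a=cv2.resize(p[120:270,110:370],(780,290*1),interpolation=cv2.INTER_AREA) if 0 else cv2.resize(p[125:225,120:360],(780,300),interpolation=cv2.INTER_CUBIC)
b=cv2.resize(q[140:250,170:420],(780,300),interpolation=cv2.INTER_CUBIC)
cv2.imwrite('pics/fin.png',np.vstack([a,b])); 
for n,z in [('vial_mid',.026),('loupe_loose_mid',.015)]:
    for c in ['top','scene']: print(n,c,[(round(r['conf'],2),at_z(c,r['position'],z)[:2].round(3)) for r in pinpoint(c,n)][:2])
print(state()['contact_force'])
E
```

```text
time: 25.28
tool_pos: [0.5704, -0.1524, 0.0108]
tool_rot: [0.0, -0.0, 1.0, -0.0]
contact_force: [0.5, -0.6, 0.1]
gripper_width: 0.749
grasp_force: 0.0
time: 26.53
tool_pos: [0.4507, -0.3213, 0.2009]
tool_rot: [0.0, -0.001, 1.0, 0.0]
contact_force: [0.4, -0.6, 0.6]
gripper_width: 0.749
grasp_force: 0.0
vial_mid top []
vial_mid scene [(0.71, array([0.461, 0.07 ]))]
loupe_loose_mid top [(0.43, array([ 0.482, -0.262])), (0.33, array([0.6  , 0.262]))]
loupe_loose_mid scene [(0.95, array([ 0.468, -0.265]))]
[-0.26302235 -0.38027974 -0.04364178]
```

View pics/fin.png

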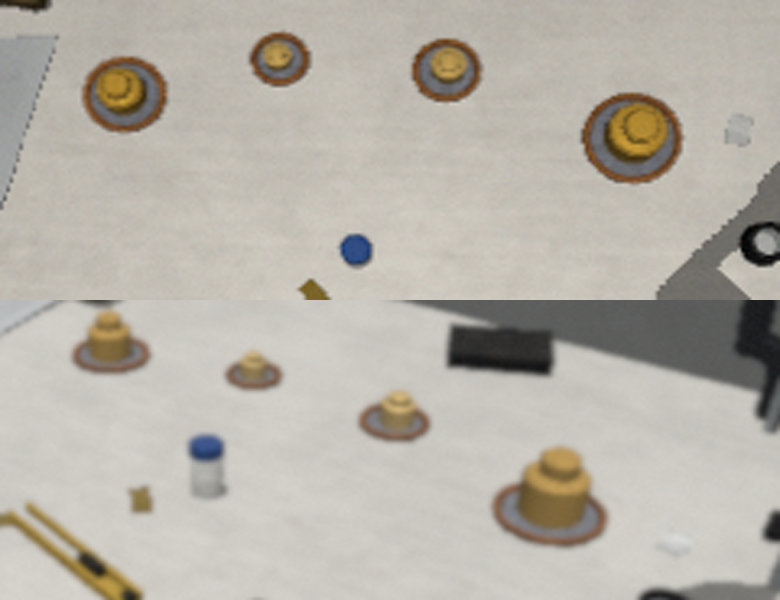

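All four weights stand upright in their own dishes: top crop (120,90), (278,55), (449,65) and (638,130). The vial and the loupe haven't moved, so I'm handing in.

```bash
python3 -c "from plant import job_done; print(job_done())"
```

```text
the job is handed in; nothing more can be done
None
```

The job is handed in at about 27 s: all four brass weights stand upright in their own dishes, and the vial and loupe were left where they were.

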